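# Roll a test rod into the V-block and push it home on the probe

## Task

Load the aluminium test rod into the ultrasonic tester: without gripping or lifting it, roll it by its side with your fingertips across the bench and up the ramp until it drops into the V-block, with its end still short of the probe. Then push the rod endwise with a fingertip, gently, along the V until its end sits fully home against the end plate and has pressed the spring probe in. Leave the rod there, take the hand clear, and leave the other things on the bench where they are.

Things in the scene. Friction and masses are not known exactly. Their poses are not given: they have to be found in the camera images.
- rod: loose bright aluminium bar, diameter 38, length 150 mm, 0.45 kg, friction about 0.35, a dark groove near each end. Lies on its side; it rolls freely but coasts a few cm at most. Origin: middle of its axis, 19 mm above the bench at the start. Own y axis along the rod; x and z turn as it rolls (at the start z is up, x level, roughly towards the V-block). Both ends are alike.
- cradle: fixed dark steel V-block of the tester. Origin on the bench, under the bottom of the V, midway along it. y: along the V, away from the end plate; x: the way the rod must roll in; z up. The V (faces at 30 degrees, bottom 3 mm high at x = 0) has lips 12 mm high at x = -15.6 and +15.6 mm and runs from y = -75 to +70 mm; a rear fence at x = 23 mm, 34 mm high, stops a rod that comes too far.
- ramp_foot (a point): middle of the foot of the ramp, at x = -57, y = 0 mm of the V-block. The ramp is 0.8 mm high here and rises evenly to 12 mm at x = -19 mm, then a flat lip to x = -15.6 mm; as long as the V.
- plate_face (a point): face of the light aluminium end plate, at y = -75 mm of the V-block, at the height of the seated rod's axis. The plate is 12 mm thick, 50 mm high, x from -23 to +34 mm; behind it the white housing (60 mm high) reaches to y = -137 mm. The other end of the V (y = +70 mm) is open: a rod short of the probe juts out there, and is pushed on that end, towards -y.
- cradle_seat (a point): the middle of the axis of the rod when it is seated and fully home: cradle x = 0, y = 0, 24.9 mm above the bench. Before the endwise push the seated rod may lie 6 to 55 mm short of it (towards +y of the V-block).
- probe (a joint): spring-loaded brass-coloured probe, diameter 15 mm, that stands 5 mm out of the end plate, on the axis of the seated rod; 0 when free, 0.005 m when pressed flush with the plate. Its spring is light (0.24 N free, 0.44 N flush), so a rod pushed home stays there by its own friction in the V.
- probe_face (a point): centre of the probe's face, 24.9 mm above the bench; free, it lies at y = -70 mm of the V-block
- mouse: bystander, the black computer mouse, 104 x 55 x 38 mm, loose; origin at the centre of its underside; leave it alone
- note_pad: bystander, the violet note pad, 46 x 73 x 14 mm, loose; origin at the centre of its underside; leave it alone
- marker_black: bystander, the black-capped marker, 138 x 12 x 12 mm, loose; origin at the centre of its underside; leave it alone
- screwdriver: bystander, the yellow screwdriver, 164 x 21 x 20 mm, loose; origin at the centre of its underside; leave it alone
- beaker: bystander, the glass beaker, 57 x 53 x 70 mm, loose; origin at the centre of its underside; leave it alone
- tube: bystander, the standing blue-capped tube, 34 x 34 x 116 mm, loose; origin at the centre of its underside; leave it alone

How it is judged:
By the outcome, as a careful person would: the job done as asked, in the order asked, and still so for the second after the job is handed in, with the robot touching nothing.
It also fails if it takes over 54 s, if anything falls off the work surface, if the arm or the gripper's body presses on something with over 40 N, if the wrist force passes 120 N, or if a joint passes its speed limit or range.

## Robot

A 7-joint arm with a two-finger parallel gripper is mounted at the origin on a cart in front of the work surface, level with it; the furniture and walls round the work are solid. World frame = base frame: x ahead of the robot, y to its left, z up, the work surface at z = 0. Lengths are in mm, angles in rad, forces in N, time in s.
With the tool pointing down it reaches from about 400 to 875 mm from the base axis. Payload 4.4 kg.
Tool frame: the origin (TCP) lies at the very end of the fingers, on their centre line; the grasp point (between the pads) lies 19 mm behind it; x points along the fingers, y is the direction in which the jaws open and shut, and the axes are right-handed (so a half turn about x gives the same grasp; the last joint's range is limited). The gripper opens to 85 mm and grips with 20 to 120 N. Pads are 22 mm wide; open, the fingers measure 114 mm over their backs; the gripper's body (76 mm by 85 mm) begins 54 mm behind the grasp point. The pads swing forward as they close: fully open they stand 13 mm farther back than shut.
Start: joints at [0.724, 0.628, 0.038, 1.517, -0.027, 0.996, -0.02], TCP at [457.528, -461.72, 231.313] pointing down, gripper open.
Joint ranges: [-3.06, 3.06], [-0.37, 2.12], [-1.25, 1.32], [0.18, 2.47], [-1.1, 4.24], [0.23, 1.98], [-2.94, 2.94]. Speed limits (rad/s): [2.57, 2.57, 3.14, 3.14, 3.14, 3.14, 3.14].

## Interface

Orientations are given as [roll, pitch, yaw] about the fixed x, y, z axes, in that order (R = Rz(yaw) Ry(pitch) Rx(roll)).
In Python, from cell import readout, cams, order gives the robot as it stands. The module is installed in compiled form; this text tells all that it offers.
- The arm moves only by the shell command python3 -m creep 'ROWS'. ROWS is JSON, a list of rows, each a list of 3 entries, a list of its own where there are three numbers: the shift along the tool's x, y, z in units of 10 cm (1.0 is 10 cm), then the turn about the tool's x in units of pi/4 rad (1.0 is pi/4 rad), then the closure, from 0 (fully open) to 1 (shut). In form: [[[x, y, z], spin, gripper], ...]. A call has 1 to 20 rows; each row is the pose to reach, as a shift and turn from the pose commanded when the call began, along the tool's axes at that moment; what a row does not reach only later rows make up. A row lasts 1/10 s, in which the tool goes at most 50 mm and 8.59 degrees, less where a joint would pass 70% of its speed; a pose out of reach is approached as far as the arm can. A call with a number of a shift or a turn outside -1 to 1 is refused whole. A call with a gripper value outside its range is refused whole. The fingers move at their own pace and stop on an object; the grip force is fixed at half the most. Time passes only in rows, so rows that repeat a pose let the fingers close. It gives the time, the measured TCP pose, the force and the opening at its end, in the units of the state.
- readout.read_state(): the state, without advancing time (a new reading comes with each control period).
- cams.get_image(name): name is "scene" or "side" or "wrist"; returns the picture (400x640x3 uint8, blue, green, red); there is no depth.
- cams.get_calibration(name): a dict with "fx", "fy", "cx", "cy" (pixels), "R" (3x3) and "t" (3): a world point X has camera coordinates R X + t. Camera axes: x right, y down, z forward; pixel columns grow to the right and rows downward; lengths in mm; the calibration is good to about 2 mm. A picture is of the moment at which its call begins: read the wrist's pose just before it. get_calibration takes no time and is no camera call; for the wrist camera it gives the pose at the moment of the call.
- order.finish_job(): hands the job in, once; it reports no verdict.
The state is a dict: "clock": time; "qpos": joint angles; "qd": joint speeds; "tau": joint torques, N m; "eef_pos": TCP position; "tool_rot": TCP orientation; "force": force on the tool from outside, world axes, zero at the start; "torque": the same for the moment, N m; "width": finger opening in mm.
Only numpy, scipy, OpenCV 4.12 (cv2) and the standard library are available. Lean on these libraries where they do the work, as an engineer would, in place of code of your own. Each camera call takes 0.05 s, during which the arm holds its last target.

## Working session

There is one attempt and no reset: what is moved stays moved. The work goes in short steps, Python scripts to look and compute and a shell command to move; the robot and the scene stay as the last step left them, time stands still between calls to the robot, and variables do not carry over. Pictures are saved under pics/ and viewed, and the job is handed in when it is done.

```bash
mkdir -p pics; python3 - <<'E'
from cell import readout,cams
import cv2
s=readout.read_state();print({k:s[k] for k in('clock','eef_pos','tool_rot','force','width')})
for n in('scene','side','wrist'):
    c=cams.get_calibration(n);print(n,c)
    cv2.imwrite(f'pics/{n}0.png',cams.get_image(n))
E
```

```text
{'clock': 0.0, 'eef_pos': array([ 457.05086495, -461.26349624,  230.39014729]), 'tool_rot': array([-1.55006674,  1.56887855,  2.37226941]), 'force': array([-0.53896415,  0.0038599 , -0.80213267]), 'width': 85.33111511152944}
scene {'fx': 476.02308909895993, 'fy': 476.02308909895993, 'cx': 325.0730431873458, 'cy': 194.63553170466147, 'R': array([[-0.83132691, -0.55571213,  0.00892202],
       [-0.28117665,  0.4066754 , -0.86922656],
       [ 0.47941138, -0.72512009, -0.49433347]]), 't': array([308.28896003, 262.82174795, 804.47693452])}
side {'fx': 377.4222900511732, 'fy': 377.4222900511732, 'cx': 322.1532057708269, 'cy': 199.8038692405481, 'R': array([[-9.99999829e-01, -2.93936185e-04,  5.04919356e-04],
       [-5.70663256e-04,  6.76668824e-01, -7.36287292e-01],
       [-1.25241709e-04, -7.36287455e-01, -6.76668876e-01]]), 't': array([471.83016688, 139.04716804, 771.23570418])}
wrist {'fx': 341.6060815058607, 'fy': 341.6060815058607, 'cx': 317.7881358350359, 'cy': 196.01236215420604, 'R': array([[ 0.70353202, -0.71066235, -0.00131134],
       [-0.6785572 , -0.67229506,  0.2959383 ],
       [-0.21119382, -0.20731225, -0.95520616]]), 't': array([-650.28691878,  -38.05183344,  379.75850314])}
```

View pics/scene0.png

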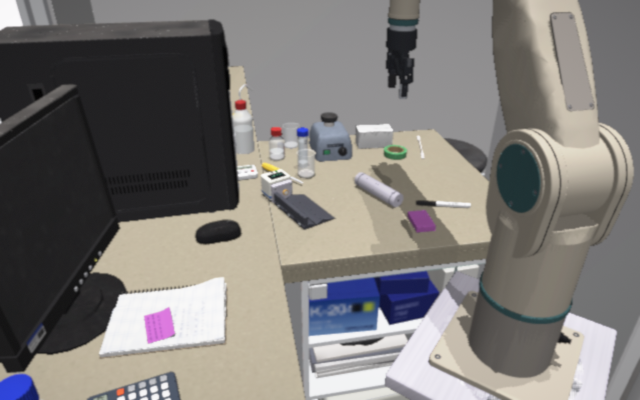

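View pics/side0.png

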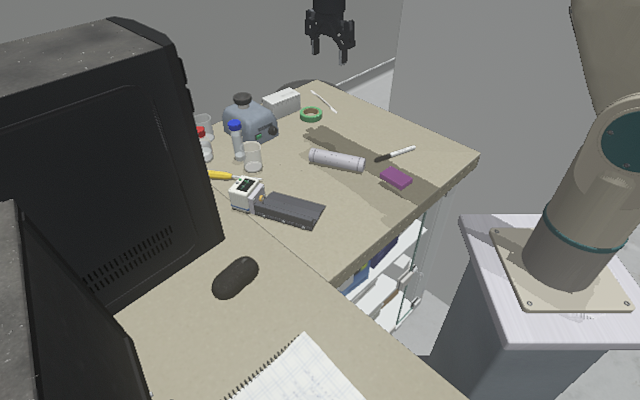

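View pics/wrist0.png

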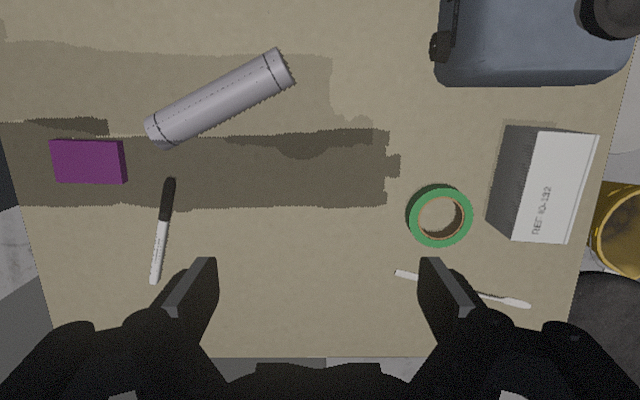

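```bash
python3 - <<'E'
import cv2
a=cv2.imread('pics/scene0.png')[120:250,230:490];cv2.imwrite('pics/sc_z.png',cv2.resize(a,None,fx=3,fy=3,interpolation=cv2.INTER_CUBIC))
a=cv2.imread('pics/side0.png')[110:240,190:430];cv2.imwrite('pics/si_z.png',cv2.resize(a,None,fx=3.2,fy=3.2,interpolation=cv2.INTER_CUBIC))
E
```

```text
(no output)
```

View pics/sc_z.png

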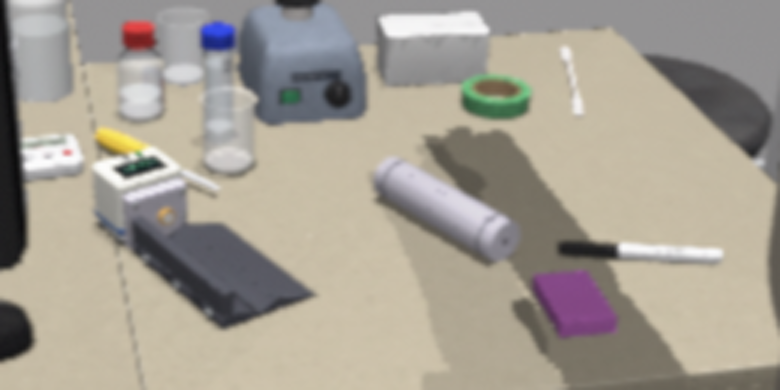

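View pics/si_z.png

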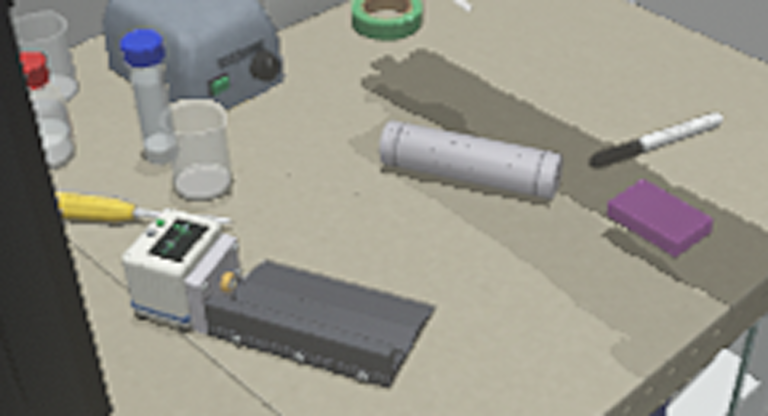

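```bash
cat > h.py <<'E'
import numpy as np
CAL={}
def cal(n):
    from cell import cams
    if n not in CAL: CAL[n]=cams.get_calibration(n)
    return CAL[n]
def ray(c,u,v):
    R=np.array(c['R']);t=np.array(c['t'])
    return -R.T@t, R.T@np.array([(u-c['cx'])/c['fx'],(v-c['cy'])/c['fy'],1])
def plane(c,u,v,z):
    o,d=ray(c,u,v);return o+d*(z-o[2])/d[2]
def tri(cs,ps):
    A=np.zeros((3,3));b=np.zeros(3)
    for c,p in zip(cs,ps):
        o,d=ray(c,*p);d/=np.linalg.norm(d);M=np.eye(3)-np.outer(d,d);A+=M;b+=M@o
    return np.linalg.solve(A,b)
def proj(c,X):
    p=np.array(c['R'])@X+np.array(c['t']);return c['fx']*p[0]/p[2]+c['cx'],c['fy']*p[1]/p[2]+c['cy']
E
python3 - <<'E'
from h import *
np.set_printoptions(precision=1,suppress=True)
S=cal('side');C=cal('scene');W=cal('wrist')
sz=lambda x,y:(190+x/3.2,110+y/3.2); cz=lambda x,y:(230+x/3,120+y/3)
print('foot near',plane(S,*sz(433,308),.8),plane(C,*cz(314,293),.8))
print('foot far',plane(S,*sz(268,262),.8),plane(C,*cz(224,223),.8))
print('fence back bottom near',plane(S,*sz(391,385),0),plane(C,*cz(225,327),0))
print('fence bottom far',plane(S,*sz(212,337),0))
print('fence top',plane(S,*sz(393,350),34),plane(S,*sz(212,302),34))
print('probe',tri([S,C],[sz(229,283),cz(165,214)]))
print('housing top corners S',[plane(S,*sz(*p),60) for p in((123,255),(178,268),(222,219),(170,209))])
print('housing top corners C',[plane(C,*cz(*p),60) for p in((95,180),(130,208),(182,178),(146,148))])
for n,c,p in(('rod side',S,[sz(384,148),sz(555,178)]),('rod scene',C,[cz(382,178),cz(500,240)]),('wrist',W,[(154,128),(283,68)])):
    print(n,[plane(c,*q,19) for q in p])
E
```

```text
foot near [ 464.3 -181.4    0.8] [ 465.9 -184.3    0.8]
foot far [ 592.8 -233.4    0.8] [ 593.6 -236.1    0.8]
fence back bottom near [ 494.2 -103.8    0. ] [ 497.1 -104.1    0. ]
fence bottom far [ 626.  -151.4    0. ]
fence top [ 492.3 -104.8   34. ] [ 622.1 -152.6   34. ]
probe [ 613.4 -178.    29.8]
housing top corners S [array([ 685.1, -173.6,   60. ]), array([ 643.9, -159.8,   60. ]), array([ 619.6, -214. ,   60. ]), array([ 659.7, -225.6,   60. ])]
housing top corners C [array([ 664.1, -149.7,   60. ]), array([ 609.1, -128.6,   60. ]), array([ 606.2, -194.2,   60. ]), array([ 666.5, -221.2,   60. ])]
rod side [array([ 504.9, -358.8,   19. ]), array([ 363.4, -317.3,   19. ])]
rod scene [array([ 505.2, -358.9,   19. ]), array([ 366.7, -318.8,   19. ])]
wrist [array([ 367.5, -315.7,   19. ]), array([ 502.5, -370.2,   19. ])]
```

```bash
python3 - <<'E'
from h import *
from cell import readout
from scipy.spatial.transform import Rotation as Ro
np.set_printoptions(precision=1,suppress=True)
S=cal('side');C=cal('scene');W=cal('wrist')
sz=lambda x,y:(190+x/3.2,110+y/3.2); cz=lambda x,y:(230+x/3,120+y/3)
a=np.radians(68.3);ex=np.array([np.cos(a),np.sin(a)]);ey=np.array([-ex[1],ex[0]]);O=np.array([549,-155])
def cr(P): d=P[:2]-O; return np.array([d@ex,d@ey])
for n,P in (('marker cap tip',plane(W,168,180,6)),('marker end',plane(W,155,282,6)),('pad1',plane(W,52,140,14)),('pad2',plane(W,126,140,14)),('pad3',plane(W,127,183,14)),('pad4',plane(W,57,184,14)),('beaker',plane(S,*sz(202,185),5)),('tube',plane(S,*sz(160,152),3)),('blue device',plane(S,*sz(210,115),0)),('tape',plane(W,440,215,8)),('screwd tip',plane(S,*sz(228,220),10))):
    print(n,P,cr(P))
s=readout.read_state();print(s['eef_pos'],Ro.from_euler('xyz',s['tool_rot']).as_matrix())
print('wristcam',ray(W,0,0)[0])
E
```

```text
marker cap tip [ 327.  -357.6    6. ] [-270.3  131.4]
marker end [ 212.7 -424.9    6. ] [-375.1  212.7]
pad1 [ 280.1 -245.8   14. ] [-183.8  216.3]
pad2 [ 334.7 -301.    14. ] [-214.8  145.1]
pad3 [ 296.9 -329.    14. ] [-254.9  169.9]
pad4 [ 242.2 -275.5   14. ] [-225.4  240.5]
beaker [ 656.2 -325.7    5. ] [-119.  -162.7]
tube [ 699.4 -374.7    3. ] [-148.6 -221. ]
blue device [ 664.4 -435.2    0. ] [-217.6 -210.8]
tape [ 513.1 -603.1    8. ] [-429.7 -132.3]
screwd tip [ 627.8 -273.7   10. ] [ -81.2 -117.1]
[ 457.1 -461.4  230.6] [[-0.   0.7 -0.7]
 [ 0.  -0.7 -0.7]
 [-1.  -0.   0. ]]
wristcam [ 511.9 -409.   373.3]
```

```bash
python3 -m creep '[[[0.2,-0.2,-0.04],-0.13,0],[[0.4,-0.4,-0.08],-0.26,0],[[0.6,-0.6,-0.12],-0.4,0.1],[[0.8,-0.74,-0.16],-0.52,0.2],[[0.8,-0.74,-0.16],-0.52,0.25],[[0.8,-0.74,-0.16],-0.52,0.25],[[0.8,-0.74,-0.16],-0.52,0.25],[[0.8,-0.74,-0.16],-0.52,0.25]]'
python3 - <<'E'
from h import *
from cell import readout,cams
import cv2
s=readout.read_state();print({k:s[k] for k in('clock','eef_pos','tool_rot','width')})
W=cams.get_calibration('wrist');im=cams.get_image('wrist');cv2.imwrite('pics/w1.png',im)
np.save('w1.npy',W,allow_pickle=True)
E
```

```text
clock: 0.95
eef_pos: [417.8, -399.3, 152.3]
tool_rot: [1.136, 1.568, -0.818]
force: [0.0, 0.6, -0.3]
width: 64.1
{'clock': 0.95, 'eef_pos': array([ 417.8316616 , -399.25694406,  152.34243807]), 'tool_rot': array([ 1.13563413,  1.56796352, -0.81824957]), 'width': 64.12072355988099}
```

View pics/w1.png

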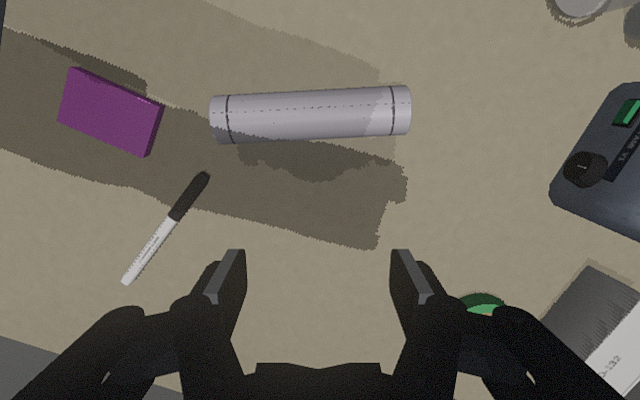

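```bash
python3 - <<'E'
from h import *
import cv2
from scipy.spatial.transform import Rotation as Ro
np.set_printoptions(precision=1,suppress=True)
W=np.load('w1.npy',allow_pickle=True).item()
im=cv2.imread('pics/w1.png');hsv=cv2.cvtColor(im,cv2.COLOR_BGR2HSV)
m=((hsv[...,2]>110)&(hsv[...,0]>105)&(hsv[...,0]<150)&(hsv[...,1]<60)).astype(np.uint8)*255
m[:, :190]=0;m[:,430:]=0;m[170:]=0
m=cv2.morphologyEx(m,cv2.MORPH_CLOSE,np.ones((7,7)))
c=max(cv2.findContours(m,0,2)[0],key=cv2.contourArea);r=cv2.minAreaRect(c);print(r,cv2.boxPoints(r),cv2.contourArea(c))
b=cv2.boxPoints(r);b=b[np.argsort(b[:,0])]
L=b[:2].mean(0);Rr=b[2:].mean(0)
P,Q=plane(W,*L,19),plane(W,*Rr,19);d=Q-P
print(P,Q,np.linalg.norm(d),(P+Q)/2,np.degrees(np.arctan2(d[1],d[0])))
E
```

```text
((310.1883544921875, 114.53730773925781), (46.933494567871094, 202.7777557373047), 86.95162963867188) [[207.7  96.5]
 [410.2  85.7]
 [412.7 132.6]
 [210.2 143.4]] 8530.0
[ 359.1 -318.8   19. ] [ 510.1 -370.8   19. ] 159.70543645989417 [ 434.6 -344.8   19. ] -19.01244238978511
```

```bash
python3 -m creep '[[[0.3,0,0],0,0.25],[[0.6,0,0],0,0.25],[[0.9,0,0],0,0.25],[[0.9,0,0],0,0.25],[[0.9,0,0],0,0.25]]' && python3 -m creep '[[[0.2,0,0],0,0.25],[[0.35,0,0],0,0.25],[[0.45,0,0],0,0.25],[[0.54,0,0],0,0.25],[[0.54,0,0],0,0.25],[[0.54,0,0],0,0.25]]'
python3 - <<'E'
from cell import cams
import cv2
cv2.imwrite('pics/w2.png',cams.get_image('wrist'))
a=cams.get_image('side')[110:240,190:430];cv2.imwrite('pics/s2.png',cv2.resize(a,None,fx=3.2,fy=3.2,interpolation=cv2.INTER_CUBIC))
E
```

```text
clock: 1.5
eef_pos: [417.1, -398.2, 61.7]
tool_rot: [0.477, 1.571, -1.476]
force: [0.7, -0.1, 0.5]
width: 63.7
clock: 2.1
eef_pos: [417.0, -398.0, 7.5]
tool_rot: [1.338, 1.571, -0.615]
force: [0.1, -0.3, -0.1]
width: 64.3
```

View pics/w2.png

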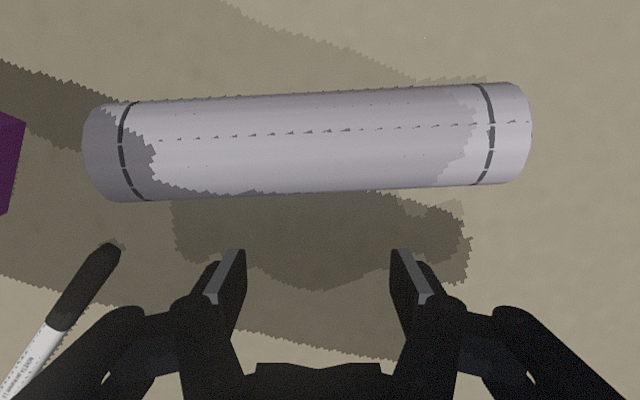

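View pics/s2.png

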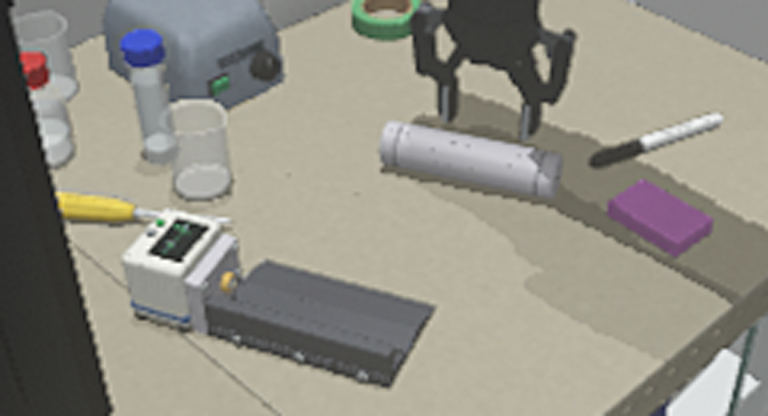

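```bash
python3 -m creep '[[[0,0,-0.04],0,0.25],[[0,0,-0.08],0,0.25],[[0,0,-0.12],0,0.25],[[0,0,-0.16],0,0.25],[[0,0,-0.2],0,0.25],[[0,0,-0.22],0,0.25],[[0,0,-0.24],0,0.25],[[0,0,-0.26],0,0.25],[[0,0,-0.28],0,0.25],[[0,0,-0.3],0,0.25],[[0,0,-0.32],0,0.25],[[0,0,-0.34],0,0.25],[[0,0,-0.36],0,0.25],[[0,0,-0.38],0,0.25],[[0,0,-0.4],0,0.25],[[0,0,-0.42],0,0.25],[[0,0,-0.44],0,0.25],[[0,0,-0.46],0,0.25],[[0,0,-0.48],0,0.25],[[0,0,-0.5],0,0.25]]'
python3 - <<'E'
from cell import cams
import cv2
cv2.imwrite('pics/w3.png',cams.get_image('wrist'))
E
```

```text
clock: 4.2
eef_pos: [435.5, -351.3, 7.3]
tool_rot: [1.977, 1.571, 0.025]
force: [-0.4, 0.4, -0.1]
width: 64.2
```

View pics/w3.png

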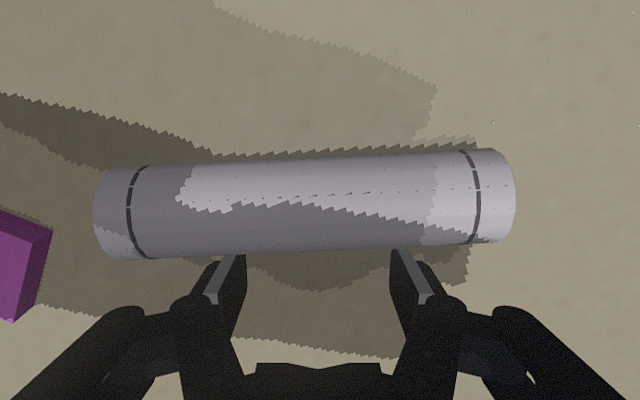

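```bash
python3 -m creep '[[[0,0,-0.03],0,0.25],[[0,0,-0.06],0,0.25],[[0,0,-0.09],0,0.25],[[0,0,-0.12],0,0.25],[[0,0,-0.15],0,0.25],[[0,0,-0.18],0,0.25],[[0,0,-0.21],0,0.25],[[0,0,-0.24],0,0.25],[[0,0,-0.27],0,0.25],[[0,0,-0.3],0,0.25],[[0,0,-0.33],0,0.25],[[0,0,-0.36],0,0.25],[[0,0,-0.39],0,0.25],[[0,0,-0.42],0,0.25],[[0,0,-0.45],0,0.25],[[0,0,-0.48],0,0.25],[[0,0,-0.5],0,0.25]]'
python3 - <<'E'
from cell import cams
import cv2
cv2.imwrite('pics/w4.png',cams.get_image('wrist'))
E
```

```text
clock: 5.95
eef_pos: [454.2, -304.6, 7.3]
tool_rot: [-3.009, 1.571, 1.322]
force: [-0.2, 0.5, -0.5]
width: 64.2
```

View pics/w4.png

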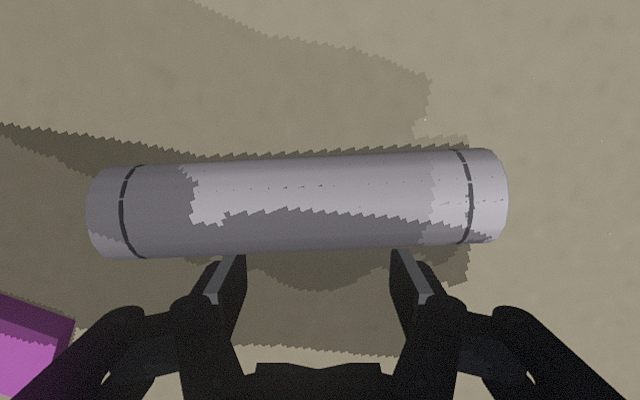

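```bash
python3 -m creep '[[[0,0,-0.03],0,0.25],[[0,0,-0.06],0,0.25],[[0,0,-0.09],0,0.25],[[0,0,-0.12],0,0.25],[[0,0,-0.15],0,0.25],[[0,0,-0.18],0,0.25],[[0,0,-0.21],0,0.25],[[0,0,-0.24],0,0.25],[[0,0,-0.27],0,0.25],[[0,0,-0.3],0,0.25],[[0,0,-0.33],0,0.25],[[0,0,-0.36],0,0.25],[[0,0,-0.39],0,0.25],[[0,0,-0.42],0,0.25],[[0,0,-0.45],0,0.25],[[0,0,-0.48],0,0.25],[[0,0,-0.5],0,0.25]]'
python3 - <<'E'
from cell import cams
import cv2
cv2.imwrite('pics/w5.png',cams.get_image('wrist'))
a=cams.get_image('side')[110:240,190:430];cv2.imwrite('pics/s5.png',cv2.resize(a,None,fx=3.2,fy=3.2,interpolation=cv2.INTER_CUBIC))
E
```

```text
clock: 7.7
eef_pos: [472.9, -258.2, 7.3]
tool_rot: [-3.129, 1.571, 1.202]
force: [-0.3, 0.2, -0.2]
width: 64.0
```

View pics/w5.png

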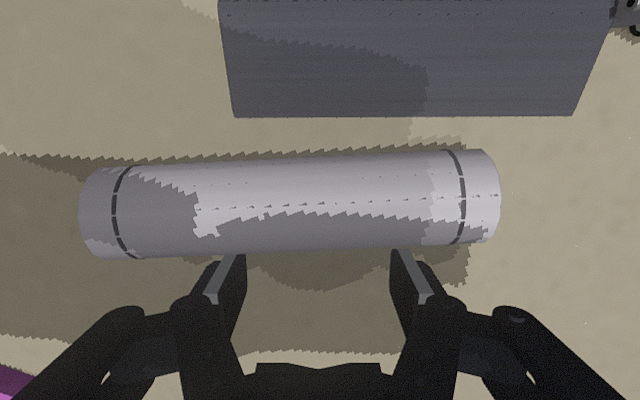

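View pics/s5.png

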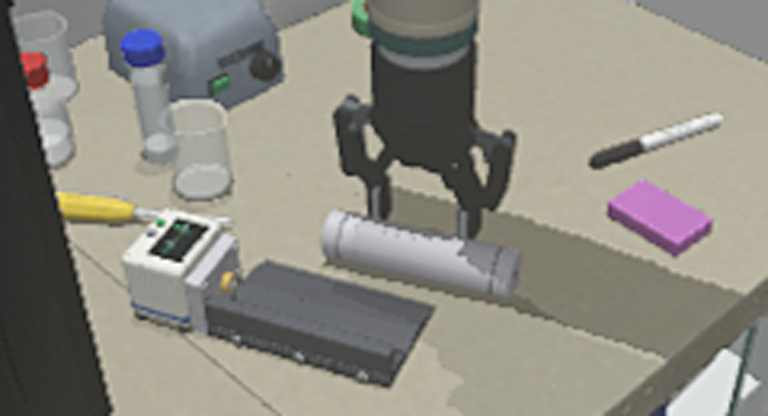

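```bash
python3 - <<'E'
from h import *
np.set_printoptions(precision=1,suppress=True)
W=cal('wrist')
A=plane(W,235,117.5,.8);B=plane(W,574,115.5,.8);d=A-B
an=np.arctan2(d[1],d[0]);print(A,B,np.linalg.norm(d),np.degrees(an)-90)
ey=d/np.linalg.norm(d);ex=np.array([ey[1],-ey[0],0])
O=(A-70*ey+B+75*ey)/2+57*ex;print('O',O)
L=plane(W,79,214,19);R=plane(W,501,196,19)
for P in(L,R,(L+R)/2):print(P,(P-O)@ex,(P-O)@ey)
v=L-R;print(np.linalg.norm(v))
T=np.array([472.9,-258.2,0]);print((T-O)@ex,(T-O)@ey)
E
```

```text
[ 465.  -185.9    0.8] [ 599.5 -238.9    0.8] 144.5401501367137 68.47512923466601
O [ 550.8 -158.5    0.8]
[ 393.6 -197.2   19. ] -93.76008329400977 132.07111558398512
[ 555.1 -253.8   19. ] -87.07467919622799 -38.94595247276488
[ 474.3 -225.5   19. ] -90.41738124511886 46.56258155561012
171.1476911754222
-121.36711847619328 35.890289123205235
```

```bash
python3 -m creep '[[[0,-0.02,-0.02],0,0.25],[[0,-0.04,-0.04],0,0.25],[[0,-0.06,-0.06],0,0.25],[[0,-0.08,-0.08],0,0.25],[[0,-0.1,-0.1],0,0.25],[[0,-0.12,-0.12],0,0.25],[[0,-0.14,-0.14],0,0.25],[[0,-0.14,-0.16],0,0.25],[[0,-0.14,-0.18],0,0.25],[[0,-0.14,-0.2],0,0.25],[[0,-0.14,-0.22],0,0.25],[[0,-0.14,-0.24],0,0.25],[[0,-0.14,-0.26],0,0.25],[[0,-0.14,-0.28],0,0.25],[[0,-0.14,-0.3],0,0.25],[[0,-0.14,-0.32],0,0.25],[[0,-0.14,-0.34],0,0.25],[[0,-0.14,-0.36],0,0.25],[[0,-0.14,-0.38],0,0.25],[[0,-0.14,-0.4],0,0.25]]'
python3 - <<'E'
from cell import cams
import cv2
cv2.imwrite('pics/w6.png',cams.get_image('wrist'))
E
```

```text
clock: 9.8
eef_pos: [472.8, -221.4, 8.1]
tool_rot: [0.169, 1.565, -1.788]
force: [-5.5, -11.2, 8.6]
width: 64.1
```

View pics/w6.png

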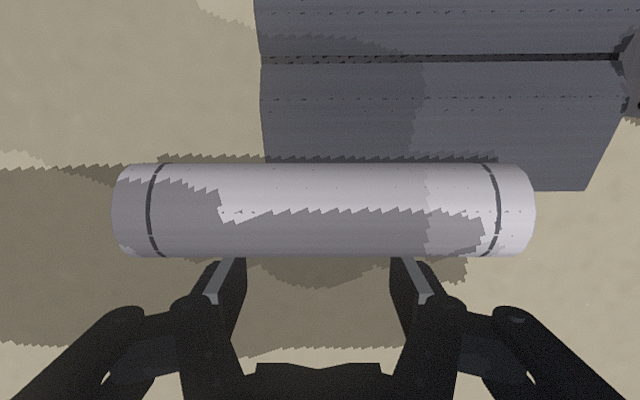

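```bash
python3 - <<'E'
from h import *
np.set_printoptions(precision=1,suppress=True)
S=cal('side')
sz=lambda x,y:(190+x/3.2,110+y/3.2)
ex=np.array([.37,.929,0]);ty=np.array([.929,-.37,0]);T=np.array([417,-398,0])
for p in((446,120),(527,137)):
  o,d=ray(S,*sz(*p))
  for off in(0,5,11):
    k=((T+off*ex-o)@ex)/(d@ex);P=o+k*d;print(p,off,P,(P-T)@ty)
E
python3 - <<'E'
import cv2
a=cv2.imread('pics/s2.png')[60:180,380:580];cv2.imwrite('pics/s2z.png',cv2.resize(a,None,fx=4,fy=4))
E
```

```text
(446, 120) 0 [ 451.5 -411.8   10.9] 37.1784261129998
(446, 120) 5 [ 451.7 -406.4   14.6] 35.319790404115565
(446, 120) 11 [ 451.8 -400.    19. ] 33.089427553454605
(527, 137) 0 [ 381.8 -384.    12.4] -37.85943661696373
(527, 137) 5 [ 382.4 -378.8   16.1] -39.26625324535186
(527, 137) 11 [ 383.  -372.6   20.5] -40.95443319941746
```

View pics/s2z.png

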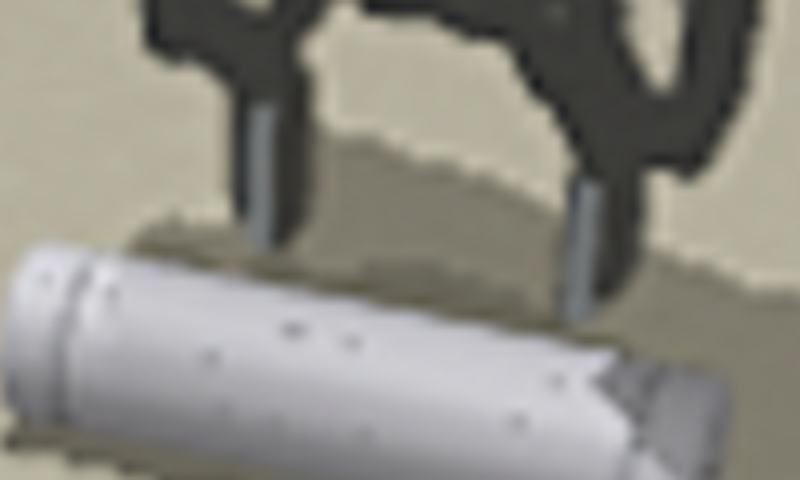

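```bash
python3 -m creep '[[[0,0,0.06],0,0.25],[[0,0,0.13],0,0.25],[[0.03,0,0.13],0,0.25],[[0.07,0,0.13],0,0.25],[[0.08,0,0.13],0,0.25],[[0.08,0,0.11],0,0.25],[[0.08,0,0.09],0,0.25],[[0.08,0,0.07],0,0.25],[[0.08,0,0.06],0,0.25],[[0.08,0,0.05],0,0.25],[[0.08,0,0.05],0,0.25]]'
python3 - <<'E'
from cell import cams
import cv2
cv2.imwrite('pics/w7.png',cams.get_image('wrist'))
E
```

```text
clock: 10.95
eef_pos: [471.0, -224.8, 0.0]
tool_rot: [0.007, 1.566, -1.948]
force: [-4.8, -9.3, 6.3]
width: 64.2
```

View pics/w7.png

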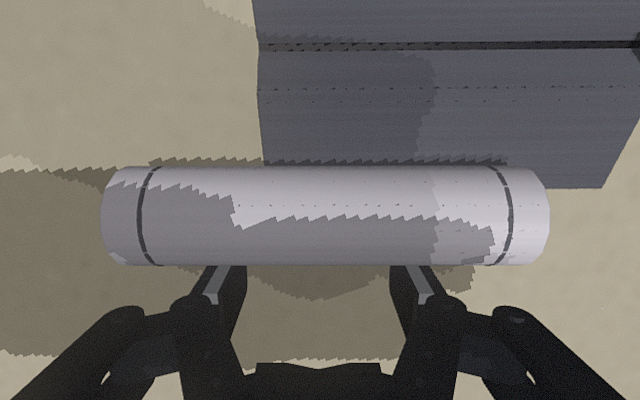

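```bash
python3 -m creep '[[[0,0,0.02],0,0.25],[[-0.026,0,0.005],0,0.25],[[-0.052,0,-0.015],0,0.25],[[-0.078,0,-0.035],0,0.25],[[-0.105,0,-0.055],0,0.25],[[-0.12,0,-0.065],0,0.25],[[-0.144,0,-0.086],0,0.25],[[-0.168,0,-0.109],0,0.25],[[-0.19,0,-0.134],0,0.25],[[-0.214,0,-0.161],0,0.25]]'
python3 - <<'E'
from cell import cams
import cv2
cv2.imwrite('pics/w8.png',cams.get_image('wrist'))
E
```

```text
clock: 12.0
eef_pos: [477.7, -208.2, 21.4]
tool_rot: [0.018, 1.568, -1.937]
force: [-4.4, -6.9, 6.6]
width: 64.5
```

View pics/w8.png

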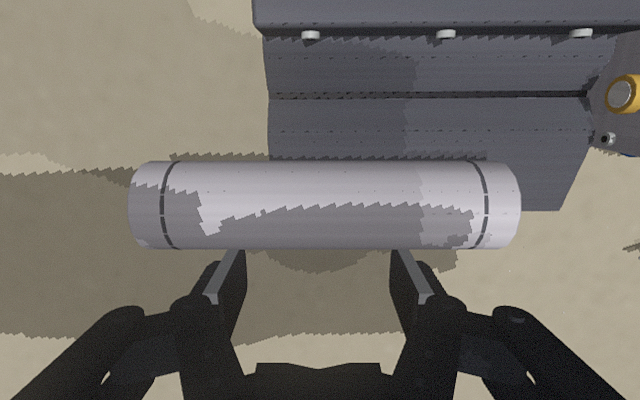

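```bash
python3 -m creep '[[[-0.022,0,-0.028],0,0.25],[[-0.042,0,-0.058],0,0.25],[[-0.062,0,-0.09],0,0.25],[[-0.08,0,-0.123],0,0.25],[[-0.096,0,-0.158],0,0.25],[[-0.112,0,-0.193],0,0.25],[[-0.125,0,-0.23],0,0.25]]'
python3 - <<'E'
from cell import cams
import cv2
cv2.imwrite('pics/w9.png',cams.get_image('wrist'))
E
```

```text
clock: 12.75
eef_pos: [485.4, -189.2, 35.3]
tool_rot: [0.101, 1.565, -1.854]
force: [-7.9, -11.0, 23.2]
width: 64.0
```

View pics/w9.png

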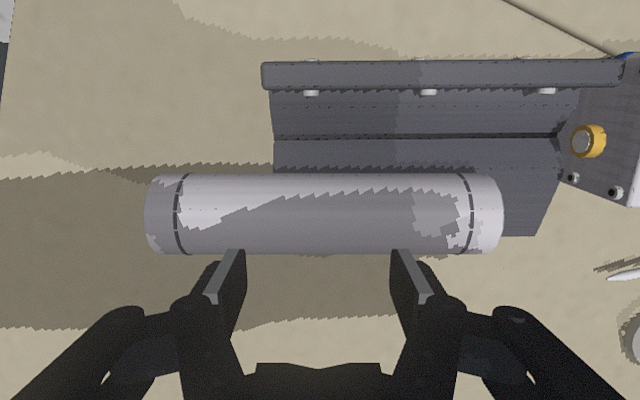

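```bash
python3 -m creep '[[[-0.04,0,-0.02],0,0.25],[[-0.06,0,-0.05],0,0.25],[[-0.075,0,-0.09],0,0.25],[[-0.085,0,-0.13],0,0.25],[[-0.095,0,-0.17],0,0.25]]'
python3 - <<'E'
from cell import cams
import cv2
cv2.imwrite('pics/w10.png',cams.get_image('wrist'))
a=cams.get_image('side')[110:240,190:430];cv2.imwrite('pics/s10.png',cv2.resize(a,None,fx=3.2,fy=3.2,interpolation=cv2.INTER_CUBIC))
E
```

```text
clock: 13.3
eef_pos: [494.0, -168.2, 43.4]
tool_rot: [2.227, 1.57, 0.276]
force: [-0.8, -0.5, 6.5]
width: 64.3
```

View pics/w10.png

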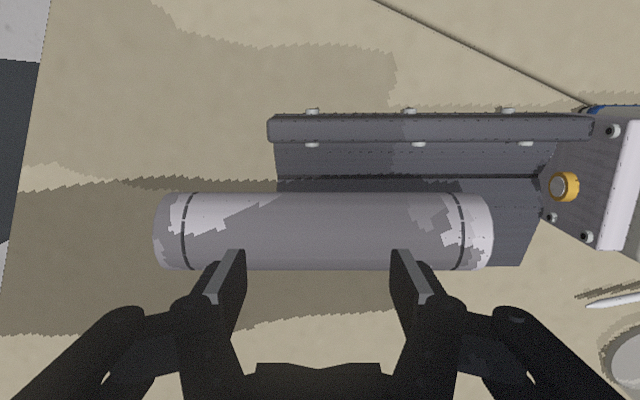

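View pics/s10.png

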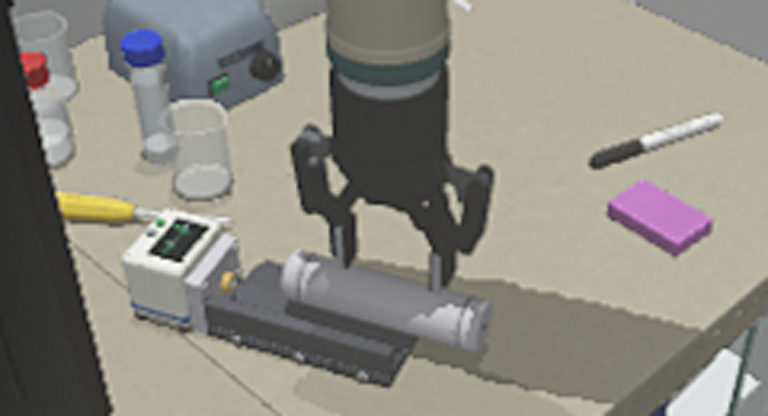

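```bash
python3 - <<'E'
from h import *
W=cal('wrist');a=np.radians(68.3);ex=np.array([np.cos(a),np.sin(a),0]);ey=np.array([-ex[1],ex[0],0]);O=np.array([550.6,-158,0])
for z in(26,28,30):
  P=plane(W,324,229,z);print(z,P,(P-O)@ex,(P-O)@ey)
E
python3 -m creep '[[[-0.005,0,-0.04],0,0.25],[[-0.01,0,-0.08],0,0.25],[[-0.015,0,-0.12],0,0.25],[[-0.02,0,-0.16],0,0.25]]'
python3 - <<'E'
from cell import cams
import cv2
cv2.imwrite('pics/w11.png',cams.get_image('wrist'))
E
```

```text
26 [ 501.56027288 -161.05215523   26.        ] -20.968136916537844 44.43588326438377
28 [ 501.83131174 -160.26183553   28.        ] -20.133609403248546 44.4762703786684
30 [ 502.1023506  -159.47151583   30.        ] -19.299081889959222 44.516657492952966
clock: 13.8
eef_pos: [499.8, -152.9, 44.5]
tool_rot: [-2.667, 1.57, 1.664]
force: [0.0, 0.4, -0.1]
width: 64.2
```

View pics/w11.png

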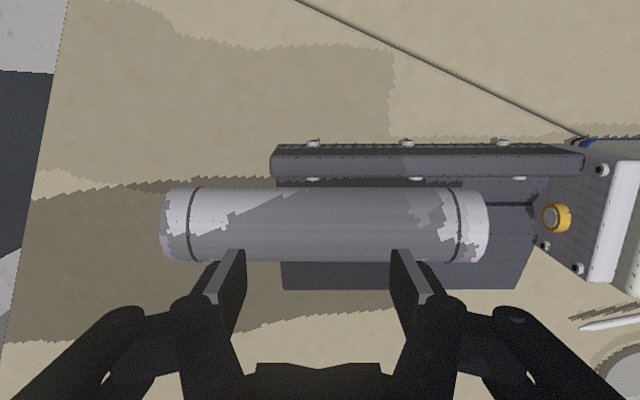

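```bash
python3 -m creep '[[[-0.1,0,0.02],0,0.25],[[-0.3,0,0.1],0,0.3],[[-0.6,0,0.2],0,0.6],[[-0.9,0,0.3],0,1],[[-0.9,0,0.3],0,1],[[-0.9,0,0.3],0,1],[[-0.9,0,0.3],0,1]]'
python3 - <<'E'
from cell import cams
import cv2,numpy as np
np.save('w12.npy',cams.get_calibration('wrist'),allow_pickle=True)
cv2.imwrite('pics/w12.png',cams.get_image('wrist'))
a=cams.get_image('side')[110:240,190:430];cv2.imwrite('pics/s12.png',cv2.resize(a,None,fx=3.2,fy=3.2,interpolation=cv2.INTER_CUBIC))
E
```

```text
clock: 14.55
eef_pos: [487.9, -181.4, 134.2]
tool_rot: [-1.726, 1.569, 2.605]
force: [0.2, -0.3, 0.6]
width: 0.1
```

View pics/w12.png

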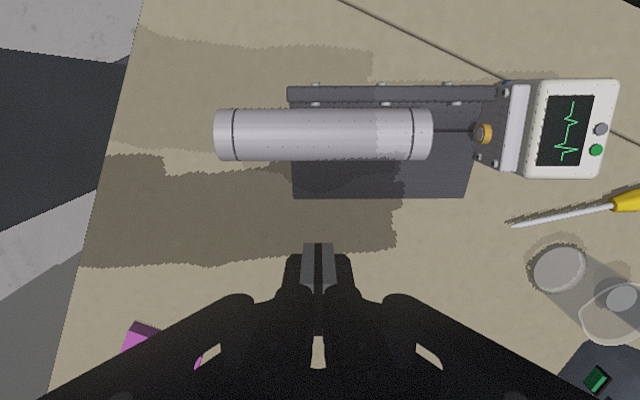

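View pics/s12.png

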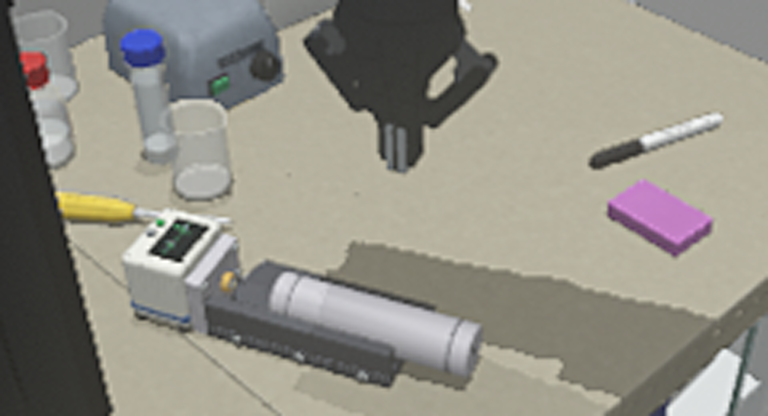

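```bash
python3 - <<'E'
from h import *
np.set_printoptions(precision=1,suppress=True)
from cell import readout
W=np.load('w12.npy',allow_pickle=True).item()
a=np.radians(68.4);ex=np.array([np.cos(a),np.sin(a),0]);ey=np.array([-ex[1],ex[0],0]);O=np.array([550.6,-158,0])
for n,p,z in(('Lend',(214,134.5),24.9),('Rend',(432.5,134.5),24.9),('probe',(475,133),24.9),('foot L',(293.5,198),.8),('foot R',(465,198),.8)):
  P=plane(W,*p,z);print(n,P,(P-O)@ex,(P-O)@ey)
s=readout.read_state();T=s['eef_pos'];from scipy.spatial.transform import Rotation as Ro
R=Ro.from_euler('xyz',s['tool_rot']).as_matrix();print(T,R,(T-O)@ex,(T-O)@ey)
E
```

```text
Lend [ 434.8 -112.4   24.9] -0.2772871549075485 124.44402878240128
Rend [ 583.1 -172.    24.9] -1.031959142419101 -35.394034660358635
probe [ 612.2 -182.5   24.9] -0.09172481446197205 -66.32033426177505
foot L [ 465.2 -185.3    0.8] -56.879981550359894 69.38282304479945
foot R [ 600.  -239.5    0.8] -57.54128427037093 -75.9550264954919
[ 487.8 -181.3  133.8] [[-0.   0.9 -0.4]
 [ 0.  -0.4 -0.9]
 [-1.  -0.  -0. ]] -44.771925759317924 49.85531556046659
```

```bash
python3 -m creep '[[[0,-0.2,-0.1],0,1],[[0,-0.4,-0.2],0,1],[[0,-0.6,-0.3],0,1],[[0,-0.8,-0.4],0,1],[[0,-1,-0.45],0,1],[[0.2,-1,-0.45],0,1],[[0.4,-1,-0.45],0,1],[[0.6,-1,-0.45],0,1],[[0.6,-1,-0.45],0,1],[[0.6,-1,-0.45],0,1]]'
python3 - <<'E'
from cell import cams,readout
import cv2,numpy as np
from h import *
cv2.imwrite('pics/w13.png',cams.get_image('wrist'))
a=np.radians(68.4);ex=np.array([np.cos(a),np.sin(a),0]);ey=np.array([-ex[1],ex[0],0]);O=np.array([550.6,-158,0])
T=readout.read_state()['eef_pos'];print((T-O)@ex,(T-O)@ey)
E
```

```text
clock: 15.65
eef_pos: [411.8, -102.6, 74.3]
tool_rot: [-1.405, 1.569, 2.926]
force: [0.6, 0.2, -0.8]
width: -0.1
0.4446285629355937 148.8564280075544
```

View pics/w13.png

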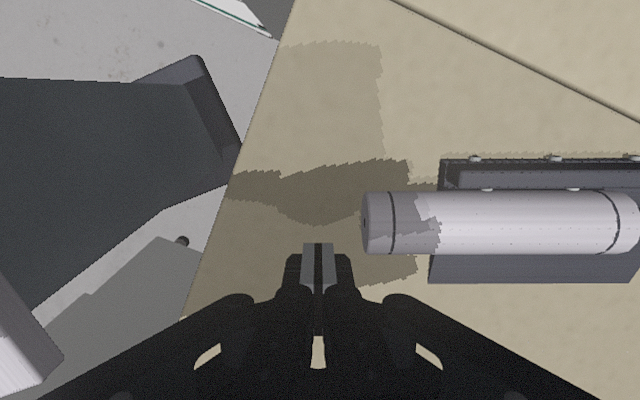

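```bash
python3 -m creep '[[[0.2,0,0],0,1],[[0.4,0,0],0,1],[[0.5,0,0],0,1],[[0.57,0,0],0,1],[[0.57,0,0],0,1],[[0.57,0.03,0],0,1],[[0.57,0.06,0],0,1],[[0.57,0.08,0],0,1],[[0.57,0.1,0],0,1],[[0.57,0.12,0],0,1],[[0.57,0.14,0],0,1],[[0.57,0.16,0],0,1],[[0.57,0.18,0],0,1],[[0.57,0.2,0],0,1]]'
python3 - <<'E'
from cell import cams
import cv2
cv2.imwrite('pics/w14.png',cams.get_image('wrist'))
a=cams.get_image('side')[110:240,190:430];cv2.imwrite('pics/s14.png',cv2.resize(a,None,fx=3.2,fy=3.2,interpolation=cv2.INTER_CUBIC))
E
```

```text
clock: 17.1
eef_pos: [428.5, -109.7, 17.6]
tool_rot: [-1.293, 1.567, 3.039]
force: [-6.1, 2.4, 5.2]
width: -0.4
```

View pics/w14.png

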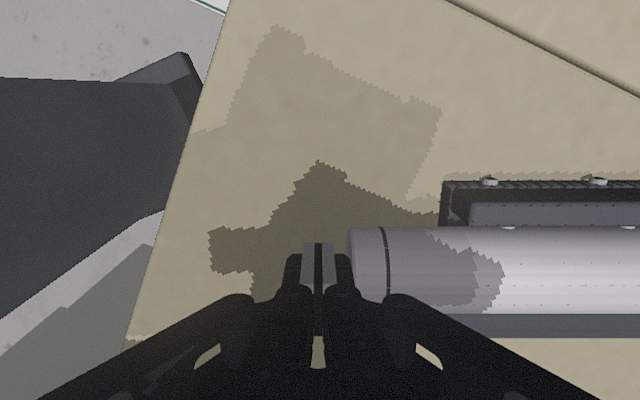

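View pics/s14.png

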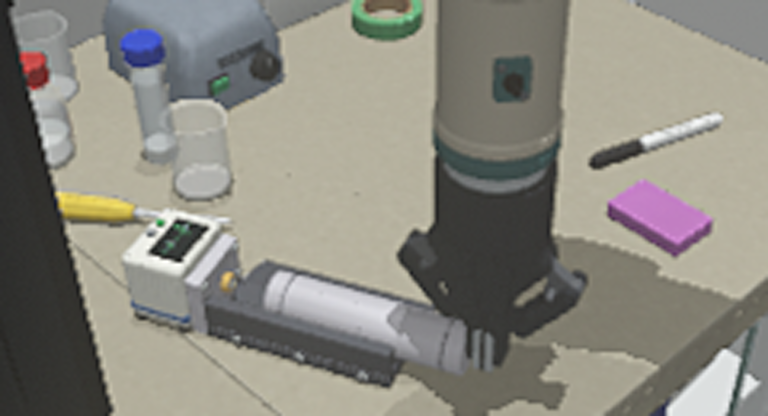

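```bash
python3 -m creep '[[[-0.01,-0.02,0],0,1],[[-0.03,-0.05,0],0,1],[[-0.05,-0.05,0],0,1],[[-0.05,-0.05,0],0,1]]'; python3 -m creep '[[[0,0.02,0],0,1],[[0,0.03,0],0,1],[[0,0.04,0],0,1],[[0,0.05,0],0,1]]'
```

```text
clock: 17.6
eef_pos: [426.9, -108.6, 23.1]
tool_rot: [1.813, 1.569, -0.139]
force: [-0.0, 0.2, -0.6]
width: 0.1
clock: 18.0
eef_pos: [429.4, -109.9, 22.6]
tool_rot: [-1.321, 1.568, 3.01]
force: [-5.5, 2.6, 4.2]
width: -0.3
```

```bash
python3 -m creep '[[[0,-0.05,0],0,1],[[-0.05,-0.05,0],0,1],[[-0.1,-0.05,0],0,1],[[-0.1,-0.05,0],0,1]]'; python3 -m creep '[[[0,0.02,0],0,1],[[0,0.03,0],0,1],[[0,0.04,0],0,1],[[0,0.05,0],0,1]]';  python3 - <<'E'
from cell import cams
import cv2
cv2.imwrite('pics/w15.png',cams.get_image('wrist'))
a=cams.get_image('side')[170:240,250:400];cv2.imwrite('pics/s15.png',cv2.resize(a,None,fx=5,fy=5,interpolation=cv2.INTER_CUBIC))
a=cams.get_image('scene')[150:250,260:400];cv2.imwrite('pics/c15.png',cv2.resize(a,None,fx=5,fy=5,interpolation=cv2.INTER_CUBIC))
E
```

```text
clock: 18.4
eef_pos: [427.2, -108.7, 33.5]
tool_rot: [1.884, 1.569, -0.069]
force: [0.7, -0.7, -0.2]
width: -0.0
clock: 18.8
eef_pos: [430.2, -110.2, 32.5]
tool_rot: [-1.3, 1.569, 3.031]
force: [-2.7, 1.5, 0.1]
width: 0.1
```

View pics/s15.png

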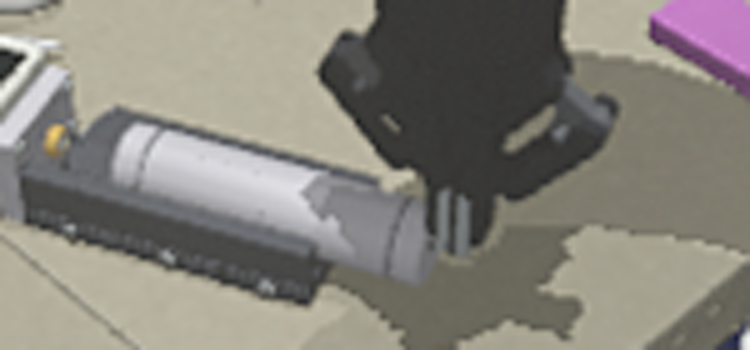

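View pics/c15.png

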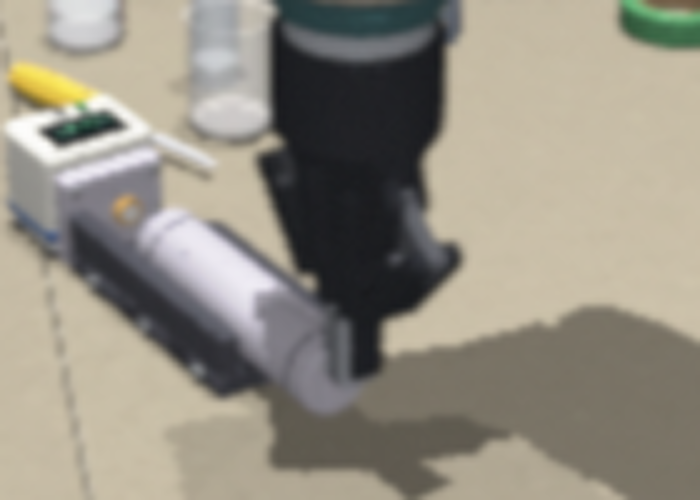

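```bash
python3 -m creep '[[[0,0.02,0],0,1],[[0,0.04,0],0,1],[[0,0.06,0],0,1],[[0,0.08,0],0,1],[[0,0.1,0],0,1],[[0,0.12,0],0,1],[[0,0.14,0],0,1],[[0,0.16,0],0,1],[[0,0.18,0],0,1],[[0,0.2,0],0,1]]';  python3 - <<'E'
from cell import cams
import cv2
cv2.imwrite('pics/w16.png',cams.get_image('wrist'))
a=cams.get_image('side')[170:240,250:400];cv2.imwrite('pics/s16.png',cv2.resize(a,None,fx=5,fy=5,interpolation=cv2.INTER_CUBIC))
E
```

```text
clock: 19.95
eef_pos: [449.7, -117.9, 32.7]
tool_rot: [0.698, 1.571, -1.254]
force: [-3.3, 1.8, 0.4]
width: 0.4
```

View pics/s16.png

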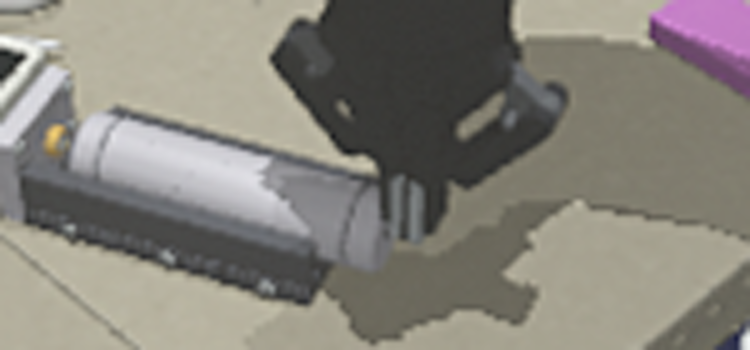

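View pics/w16.png

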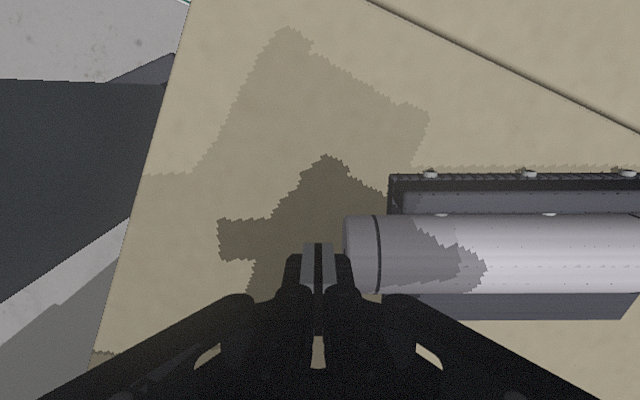

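```bash
python3 -m creep '[[[0,0.02,0],0,1],[[0,0.04,0],0,1],[[0,0.06,0],0,1],[[0,0.08,0],0,1],[[0,0.1,0],0,1],[[0,0.12,0],0,1],[[0,0.14,0],0,1],[[0,0.16,0],0,1]]'; python3 -m creep '[[[0,0.01,0],0,1],[[0,0.02,0],0,1],[[0,0.03,0],0,1]]';python3 -m creep '[[[0,0.01,0],0,1],[[0,0.02,0],0,1]]'
```

```text
clock: 20.85
eef_pos: [464.4, -123.8, 32.7]
tool_rot: [-1.783, 1.571, 2.548]
force: [-3.1, 1.2, -0.1]
width: -0.1
clock: 21.15
eef_pos: [467.0, -124.8, 32.7]
tool_rot: [-1.573, 1.57, 2.758]
force: [-3.6, 1.2, 0.3]
width: -0.0
clock: 21.35
eef_pos: [467.9, -125.2, 32.6]
tool_rot: [-1.365, 1.569, 2.966]
force: [-6.4, 3.8, 2.6]
width: 0.2
```

```bash
python3 -m creep '[[[0,0.01,0],0,1],[[0,0.01,0],0,1]]';python3 - <<'E'
from cell import cams
import cv2
cv2.imwrite('pics/w17.png',cams.get_image('wrist'))
a=cams.get_image('side')[160:240,230:380];cv2.imwrite('pics/s17.png',cv2.resize(a,None,fx=5,fy=5,interpolation=cv2.INTER_CUBIC))
a=cams.get_image('scene')[150:250,240:380];cv2.imwrite('pics/c17.png',cv2.resize(a,None,fx=5,fy=5,interpolation=cv2.INTER_CUBIC))
E
```

```text
clock: 21.55
eef_pos: [467.9, -125.2, 32.5]
tool_rot: [-1.361, 1.567, 2.97]
force: [-7.9, 3.2, 3.9]
width: 0.0
```

View pics/s17.png

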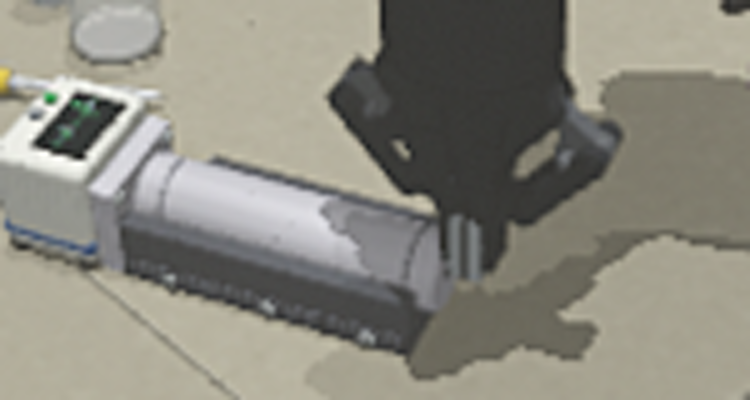

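View pics/c17.png

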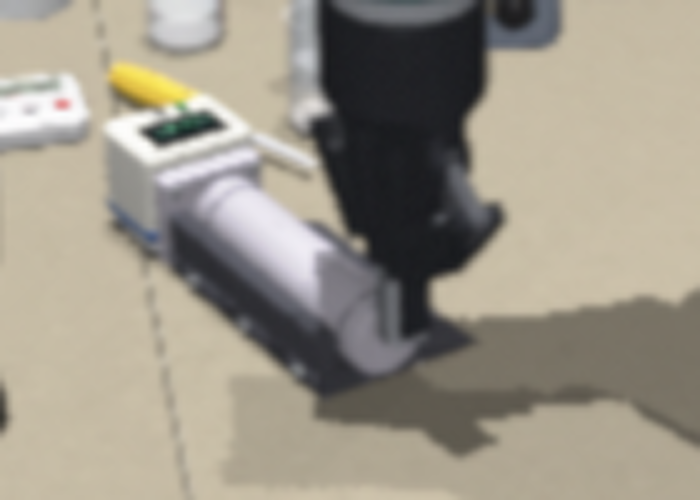

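View pics/w17.png

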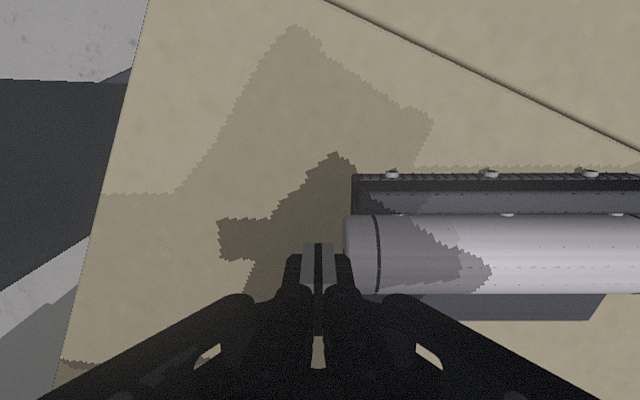

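```bash
python3 -m creep '[[[0,-0.02,0],0,1],[[0,-0.05,0],0,1],[[0,-0.1,0],0,1],[[0,-0.2,0],0,1],[[-0.3,-0.25,0.1],0,1],[[-0.6,-0.25,0.3],0,1],[[-0.9,-0.2,0.5],0,1],[[-1,0,0.7],0,1],[[-1,0.3,0.7],0,1],[[-1,0.4,0.7],0,1],[[-1,0.4,0.7],0,1],[[-1,0.4,0.7],0,1]]';python3 - <<'E'
from cell import cams
import cv2,numpy as np
np.save('w18.npy',cams.get_calibration('wrist'),allow_pickle=True)
cv2.imwrite('pics/w18.png',cams.get_image('wrist'))
a=cams.get_image('side');cv2.imwrite('pics/s18f.png',a);a=a[160:240,230:380];cv2.imwrite('pics/s18.png',cv2.resize(a,None,fx=5,fy=5,interpolation=cv2.INTER_CUBIC))
E
```

```text
clock: 22.9
eef_pos: [479.6, -204.7, 132.1]
tool_rot: [-1.444, 1.569, 2.888]
force: [-0.4, -0.5, 0.5]
width: 0.1
```

View pics/w18.png

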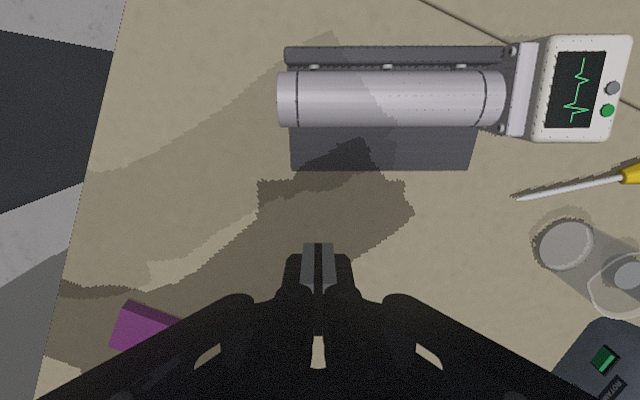

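View pics/s18.png

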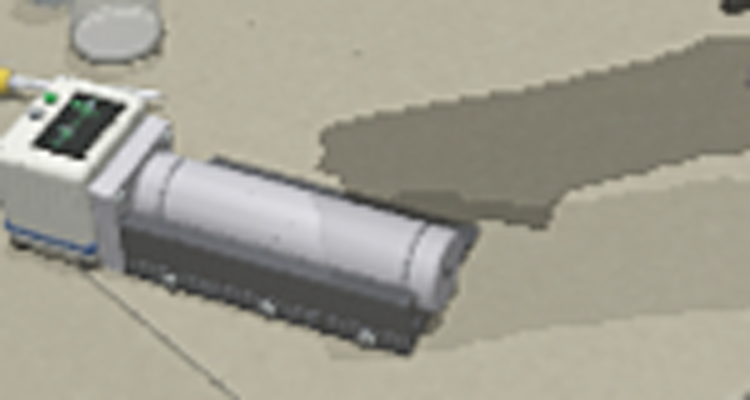

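```bash
python3 - <<'E'
from h import *
import cv2
np.set_printoptions(precision=1,suppress=True)
W=np.load('w18.npy',allow_pickle=True).item()
a=np.radians(68.4);ex=np.array([np.cos(a),np.sin(a),0]);ey=np.array([-ex[1],ex[0],0]);O=np.array([550.6,-158,0])
for n,p,z in(('Lend',(277.5,99),24.9),('Lend top',(279,75),35),('Rend',(504.5,97),24.9),('foot L',(290.5,170),.8),('foot R',(468,170),.8)):
  P=plane(W,*p,z);print(n,(P-O)@ex,(P-O)@ey)
for y in(-75,-70):
  for z in(24.9,43.9,50): print(y,z,proj(W,O+y*ey+np.array([0,0,z])))
im=cv2.imread('pics/w18.png')[40:150,430:560];cv2.imwrite('pics/w18z.png',cv2.resize(im,None,fx=6,fy=5,interpolation=cv2.INTER_CUBIC))
E
```

```text
Lend -0.17664223850233624 76.06753594598302
Lend top 15.353445886476564 73.31952989646683
Rend 0.6146145409781585 -83.38939808267185
foot L -56.83827894065279 70.33774646327214
foot R -57.29626788656646 -75.19174739161075
-75 24.9 (np.float64(492.4045279685655), np.float64(97.95425659858638))
-75 43.9 (np.float64(506.6325082743947), np.float64(98.6032025419284))
-75 50 (np.float64(511.707242505269), np.float64(98.83466393854808))
-70 24.9 (np.float64(485.2794259077845), np.float64(97.98028028588298))
-70 43.9 (np.float64(498.92387126591194), np.float64(98.63131403695859))
-70 50 (np.float64(503.79044345505906), np.float64(98.86351862014402))
```

View pics/w18z.png

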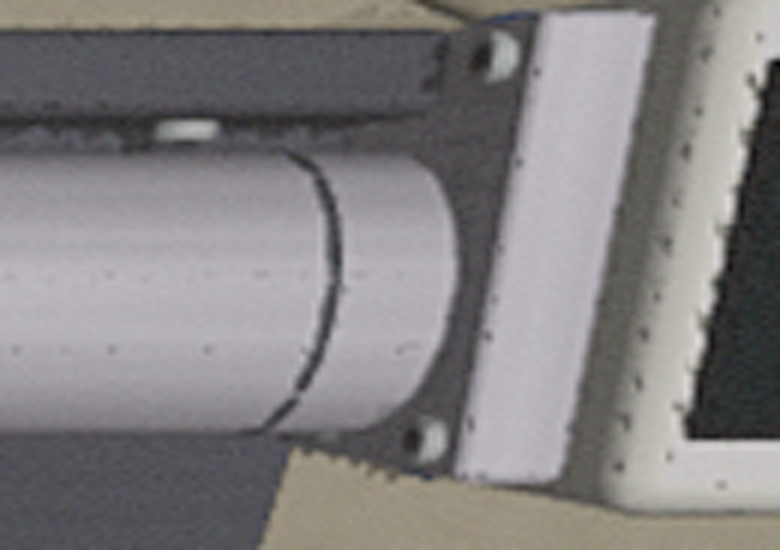

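```bash
python3 - <<'E'
import cv2
a=cv2.imread('pics/side0.png');b=cv2.imread('pics/s18f.png')
cv2.imwrite('pics/cmp.png',cv2.vconcat([a[100:300,190:560],b[100:300,190:560]]))
E
```

```text
(no output)
```

View pics/cmp.png

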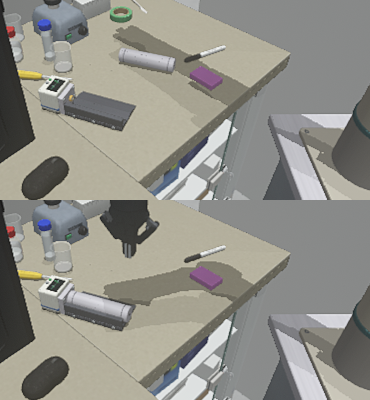

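The before and after views match: marker, pad, beaker, tube, screwdriver and mouse look unmoved. The rod is in the V against the plate and the hand is clear.

```bash
python3 -c "
from cell import order
print(order.finish_job())"
```

```text
the job is handed in; nothing more can be done
None
```

The rod is seated in the V-block with its end home against the end plate, and I handed the job in at about 23 s of the 54 s allowed, with the hand clear.

- **Rolling:** I rolled the rod across the bench by its side with two fingertips. It jammed at the foot of the ramp with about 12 N on the fingers. I backed off and moved the fingertips up and over the rod, turning it up the ramp until it dropped into the V. The force briefly reached about 27 N during this.
- **Position before the push:** the rod lay about 44 mm short of home, clear of the probe.
- **Endwise push:** the first two touches, low on the rod's end, gave an unwanted vertical force of 4 to 5 N. I raised the fingertip and pushed steadily at about 3 to 4 N. At the end the tool stopped moving while the force rose to about 9 N, which I took as the hard stop.

**Last checks:**
- The rod's end appears within about 1 pixel (0.65 mm) of where the plate face should be, and the other end is at about y = +75 mm of the V-block.
- The probe is hidden behind the rod, so I judged that it is pressed in only from the rod's position and the hard stop.
- In the before and after side views, the mouse, note pad, marker, screwdriver, beaker and tube look unmoved.

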